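# Press a matching flange onto the stud plate with the lever press

### The job

Put the flange whose holes match the studs onto the sliding plate of the bench press, then push the plate fully in under the ram and bring the lever all the way down so that the seal is pressed in. Ease the lever back up slowly, keeping it under your fingers until it is fully up (never let it spring back), then bring the plate fully out again with the flange still on its studs. Leave the other flange and the things standing around where they are.

Things in the scene. Friction and masses are not known exactly. Their poses are not given: they have to be found in the camera images.
- press: Grey bench press fixed on the bench: base 305 x 130 x 18 mm, column at the back, head 80 mm wide from z = 136 to 221 mm whose front face is 35 mm in front of the ram axis. Origin on the bench under the ram axis; x points to the back of the press (the plate is pushed in along +x), y to its left, z up. Round ram foot 40 mm across hangs 106 mm over the bench at rest and goes down 22 mm with the full lever stroke.
- lever_pivot (a point): Point on the lever's hinge axis (parallel to the press's y), 170 mm up, at the same y (165 mm right of the ram axis) as the middle of the lever's grip; axes as the press.
- lever_grip (a point): Middle of the lever's grip: black rubber bar 22 mm thick, 78 mm long along the press's y, 170 mm from the pivot, on a steel arm at its left end. At rest the lever points to the front of the press and 0.5 rad above level (grip at 252 mm), so the grip is pressed down from above; at the end of the stroke it is 0.4 rad below level (104 mm).
- lever (a joint): Lever angle, rad: 0 at rest (up), grows as it goes down, stop at 0.9. A return spring pulls it up: about 2 N at the grip at rest, 8 N at the end; pressing the seal adds about 4 N from 0.57 rad on. Lightly damped: it snaps up if released.
- carriage (a joint): Position of the sliding plate, m: 0 fully out (stop; stud pattern 115 mm in front of the ram axis), 0.115 fully in (stop; stud pattern under the ram). Friction about 2 N.
- stud_seat (a point): On the top face of the aluminium sliding plate (185 x 100 mm, top 36 mm over the bench), at the origin of the stud pattern; axes as the press. Three steel studs, 9 mm thick, 26 mm tall with 5 mm tapered tips, stand at (x, y) = (30, 0), (-26, 26), (-26, -26) mm. Between them is the round steel seal button.
- seal (a joint): How far the round steel seal button (40 mm across, its top 12 mm above the sliding plate at the start) is pressed into the plate, m: 0 to 0.010. It is stiff (about 25 N), has no spring and stays where it is pressed; the full lever stroke presses it in about 7.5 mm through a flange on the studs.
- carriage_handle (a point): Middle of the top of the upright handle of the sliding plate: steel block 12 mm (x) x 50 mm (y), standing 54 mm above the plate (top 90 mm over the bench), 120 mm in front of the stud pattern's origin. Can be pushed from the front, or hooked from behind (about 65 mm free between it and a flange).
- flange_a: Square steel-grey flange 96 x 96 x 10 mm with three 16 mm through holes at (x, y) = (30, 0), (-26, 26), (-26, -26) mm: fits the studs with its x axis along the x axis of point stud_seat (only this way round). Origin at the centre of its underside, z up. On top a dark steel grip block 36 mm (x) x 16 mm (y) from z = 10 to 44 mm in the centre. 0.25 kg; on the studs it rests on the seal button, its underside 12 mm above the sliding plate.
- flange_b: The other flange: same size and grip, but four 16 mm holes in a square, at (+-26, +-26) mm; it does not fit the studs. Stays where it lies.
- film_box: Carton 53 x 118 x 53 mm standing behind on the left, a bystander; origin at the centre of its underside.
- flask: Conical glass flask, 64 mm wide, 102 mm tall, a bystander on the right; origin at the centre of its underside.
- jar: Squat jar, 50 mm wide, 70 mm tall, a bystander on the right; origin at the centre of its underside.

How it is judged (in metres and radians):
On the way, in this order (a step that is already met when the one before it is completed fails the run):
1. the three-hole flange sits on the studs of the sliding plate (z of flange_a in the frame of stud_seat below 0.0145 m and horizontal distance between flange_a and stud_seat below 0.006 m and angle between flange_a's own z axis and vertical below 0.06 rad and value of joint carriage below 0.05 m), for 0.2 s.
2. the sliding plate is fully in, the flange on it, the lever still up (value of joint carriage above 0.11 m and z of flange_a in the frame of stud_seat below 0.0145 m and value of joint lever below 0.08 rad), for 0.1 s.
3. the lever is all the way down and the seal is pressed in (value of joint lever above 0.83 rad and value of joint seal above 0.005 m and value of joint carriage above 0.11 m), for 0.1 s.
4. the lever is fully up again, the plate still in (value of joint lever below 0.06 rad and value of joint carriage above 0.105 m), for 0.1 s.
5. the plate is fully out (value of joint carriage below 0.006 m), for 0.1 s.
At the end, for the whole second after the job is handed in: The sliding plate is fully out (within 6 mm of its stop), the lever fully up (within 0.06 rad), the seal button pressed in by more than 5 mm, and the three-hole flange lies flat and at rest on the studs, its underside less than 10.5 mm above the plate (value of joint carriage below 0.006 m and value of joint lever below 0.06 rad and value of joint seal above 0.005 m and z of flange_a in the frame of stud_seat below 0.0105 m and horizontal distance between flange_a and stud_seat below 0.006 m and angle between flange_a's own z axis and vertical below 0.06 rad and linear speed of flange_a below 0.02 m/s); the robot touches nothing.
It fails at once if the lever springs back (returns faster than 1.2 rad/s) instead of being eased up (velocity of joint lever below -1.2 rad/s).
It fails at once if the other flange is moved by more than 30 mm (distance of flange_b from where it was at the start of the episode above 0.03 m).
It fails at once if a bystander is moved by more than 30 mm (distance of any of film_box, flask, jar from where it was at the start of the episode above 0.03 m).
It also fails if it takes over 72 s, if anything falls off the work surface, if the arm or the gripper's body presses on something with over 40 N, if the wrist force passes 120 N, or if a joint passes its speed limit or range.

### The arm

A 6-joint arm with a two-finger parallel gripper is mounted at the origin on a cart in front of the work surface, level with it; the furniture and walls round the work are solid. World frame = base frame: x ahead of the robot, y to its left, z up, the work surface at z = 0. Lengths are in mm, angles in rad, forces in N, time in s.
With the tool pointing down it reaches from about 350 to 775 mm from the base axis. Payload 5.5 kg.
Tool frame: the origin (TCP) lies midway between the tips of the shut fingers; the grasp point (between the pads) lies 19 mm behind it (env.tcp_to_grasp is the z of the grasp point in the tool frame, in mm); z points along the fingers, y is the line along which they close (so a half turn about z gives the same grasp; the last joint's range is limited). The gripper opens to 85 mm and grips with 20 to 120 N. Pads are 22 mm wide; open, the fingers measure 114 mm over their backs; the gripper's body (76 mm by 85 mm) begins 54 mm behind the grasp point. The pads swing forward as they close: fully open they stand 13 mm farther back than shut.
Start: joints at [-1.287, 0.313, 0.046, 1.304, 0, 1.431], TCP at [236.456, -524.176, 231.323] pointing down, gripper open.
Joint ranges: [-2.76, 2.76], [-0.86, 1.69], [-1.03, 1.26], [-2.2, 2.34], [-1.47, 1.5], [-3.14, 3.14]. Speed limits (rad/s): [2.57, 2.57, 3.14, 3.14, 3.14, 3.14].

### API

Orientations are given as a rotation vector (axis times angle).
In Python, from rig import env gives the robot as it stands.
- The arm moves only by the shell command python3 -m handwheel 'ROWS' [FORCE]. ROWS is a JSON object of lists of equal length, an entry for each row: "grip": the closure, from 0 (fully open) to 1 (shut); "dp": the shift along the tool's x, y, z in mm, a list of three; "roll": the turn about the tool's z in degrees. In form: {"grip": [grip, ...], "dp": [[x, y, z], ...], "roll": [roll, ...]}. A call has 1 to 8 rows; each row shifts and turns the commanded pose from where the row before left it, along the tool's axes as they then stand; what a row does not reach is not made up. A row lasts 1/8 s, in which the tool goes at most 62.5 mm and 10.7 degrees, less where a joint would pass 70% of its speed; a pose out of reach is approached as far as the arm can. A call is refused whole if a number of a shift passes 62.5 or a number of a turn 10.7, either way. A call with a gripper value outside its range is refused whole. The fingers move at their own pace and stop on an object; FORCE is the grip in N (left out, the last holds). Time passes only in rows, so rows that do not move let the fingers close. It gives the time, the measured TCP pose, the force, the opening and the grip force at its end, in the units of the state.
- env.get_obs(): the state, without advancing time (a new reading comes with each control period).
- env.camera(name): name is "scene" or "side" or "wrist"; returns (picture, depth): 384x512x3 uint8, red, green, blue; 384x512 float32, mm along the optical axis (not along the pixel's ray), 0 where there is no reading.
- env.camera_params(name): a dict with "camera_matrix" (3x3 intrinsics, pixels), "cam_to_world" (4x4, takes a point from camera to world coordinates). Camera axes: x right, y down, z forward; pixel columns grow to the right and rows downward; lengths in mm; the calibration is good to about 2 mm. A picture is of the moment at which its call begins: read the wrist's pose just before it. camera_params takes no time and is no camera call; for the wrist camera it gives the pose at the moment of the call.
- env.sign_off(): hands the job in; it is judged then, once.
Trained networks look in the newest picture that a camera, given by its name, has taken for a name from the list of things; names that differ only in an ending like _2 or _b are one class to them, and where a whole thing is asked for, a point or a joint stands for the part that bears it (a point fixed in the world has none). Each returns a list of dicts, best first, with "confidence" (0 to 1); they miss things now and then, are a little off and sometimes report something else, mostly with a low value. They report only what shows in the picture. A call takes as long as a camera call.
- env.boxes_of(camera, label): "rect" ([left, top, right, bottom] in pixels, round what is visible of it).
- env.masks_of(camera, label): "region" (384x512 bool, what is visible of it) and "rect" ([left, top, right, bottom] in pixels, round what is visible of it).
- env.mark_of(camera, label): "location" ([row, column] in pixels: a listed point, or the origin of a listed thing).
The state is a dict: "time_s": time; "q": joint angles; "joint_vel": joint speeds; "joint_torque": joint torques, N m; "eef_pos": TCP position; "tcp_rot": TCP orientation; "force": force on the tool from outside, world axes, zero at the start; "moment": the same for the moment, N m; "gripper_width": finger opening in mm; "grip_force": force on a finger pad.
Only numpy, scipy, OpenCV 4.12 (cv2) and the standard library are available. Lean on these libraries where they do the work, as an engineer would, in place of code of your own. Each camera call takes 0.05 s, during which the arm holds its last target. There are 200 camera calls.

## Working session

There is one attempt and no reset: what is moved stays moved. The work goes in short steps, Python scripts to look and compute and a shell command to move; the robot and the scene stay as the last step left them, time stands still between calls to the robot, and variables do not carry over. Pictures are saved under pics/ and viewed, at most 12 in all, crops included, and the job is handed in when it is done.

```bash
mkdir -p pics; ls; cat > h.py <<'E'
from rig import env
import numpy as np, cv2
from scipy.spatial.transform import Rotation as R
def ray(cam,rc,z,P=None):
    P=P or env.camera_params(cam);K=np.array(P["camera_matrix"]);T=np.array(P["cam_to_world"])
    d=T[:3,:3]@np.linalg.solve(K,[rc[1],rc[0],1.]);o=T[:3,3]
    return o+d*(z-o[2])/d[2]
def shot(cam,name):
    P=env.camera_params(cam);a,d=env.camera(cam);cv2.imwrite(f"pics/{name}.png",a[:,:,::-1]);return P,a,d
def cloud(P,d):
    K=np.array(P["camera_matrix"]);T=np.array(P["cam_to_world"])
    v,u=np.mgrid[:d.shape[0],:d.shape[1]]
    p=np.stack([(u-K[0,2])/K[0,0]*d,(v-K[1,2])/K[1,1]*d,d],-1)
    return p@T[:3,:3].T+T[:3,3]
E
python3 - <<'E'
from h import *
np.set_printoptions(precision=1,suppress=True)
o=env.get_obs();print(o["time_s"],o["eef_pos"],o["tcp_rot"],R.from_rotvec(o["tcp_rot"]).as_matrix())
Z=dict(press=0,lever_grip=252,stud_seat=36,carriage_handle=90,flange_a=0,flange_b=0,lever_pivot=170,film_box=0,flask=0,jar=0)
a=[]
for c in("scene","side"):
    P,im,d=shot(c,c+"0");a.append(im)
    print(c,np.array(P["cam_to_world"])[:3,3])
    for n,z in Z.items():
        for m in env.mark_of(c,n)[:2]:
            print(n,round(m["confidence"],2),np.array(m["location"]),ray(c,m["location"],z,P)[:2])
cv2.imwrite("pics/both.png",np.vstack(a)[:,:,::-1])
E
```

```text
pics
0.0 [ 236.3 -523.6  230.4] [-3.1 -0.7  0. ] [[ 0.9  0.4 -0. ]
 [ 0.4 -0.9  0. ]
 [ 0.  -0.  -1. ]]
scene [ -90.9  554.2 1043. ]
press 0.98 [231.  232.1] [675.1  56.9]
lever_grip 0.74 [248.7 173.5] [546.1 343.2]
lever_grip 0.61 [179.3 290.7] [ 545.5 -118.4]
stud_seat 0.77 [237.8 248.5] [582.2  48.1]
carriage_handle 0.65 [246.8 275.8] [453.9  29.5]
flange_a 0.75 [202.2 327. ] [ 540.3 -345. ]
flange_a 0.7 [287.3 204.7] [534.6 279.9]
flange_b 0.75 [202.2 327. ] [ 540.3 -345. ]
flange_b 0.7 [287.3 204.7] [534.6 279.9]
lever_pivot 0.91 [179.2 262.7] [ 681.9 -108. ]
film_box 0.9 [249.  170.8] [754.4 284.4]
flask 0.53 [192.2 279.1] [ 719.2 -234.1]
flask 0.16 [202.4 328.5] [ 535.3 -348.9]
jar 0.59 [182.7 307.4] [ 682.1 -373. ]
jar 0.3 [250.2 271.4] [504.3   3.1]
side [235.3 918.5 671.1]
press 0.91 [254.8 218.1] [691.8  50.3]
lever_grip 0.79 [159.8 293.2] [ 538.3 -129.8]
lever_grip 0.43 [194.6 272.4] [515.4 105.8]
stud_seat 0.8 [253.  253.3] [583.1  50.8]
stud_seat 0.31 [326.3 235.9] [512.4 319.8]
carriage_handle 0.77 [243.6 297. ] [465.5  39.3]
flange_a 0.76 [207.4 304.9] [ 543.7 -332.8]
flange_a 0.67 [243.8 297. ] [500.8 -95.9]
flange_b 0.76 [207.4 304.9] [ 543.7 -332.8]
flange_b 0.67 [243.8 297. ] [500.8 -95.9]
film_box 0.69 [253.4 254.1] [599.9   2.6]
film_box 0.64 [295.8 156.1] [751.9 269.3]
flask 0.73 [209.3 253.6] [ 703.8 -246.5]
jar 0.75 [194.7 271.7] [ 685.9 -380.9]
```

View pics/scene0.png

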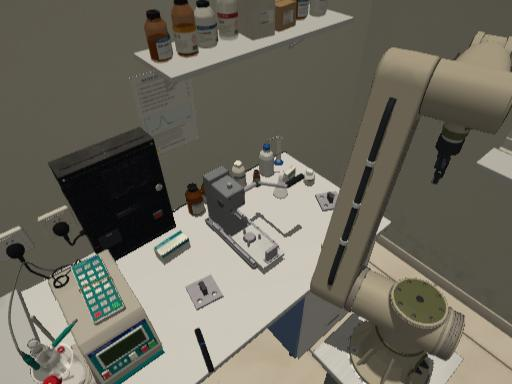

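View pics/side0.png

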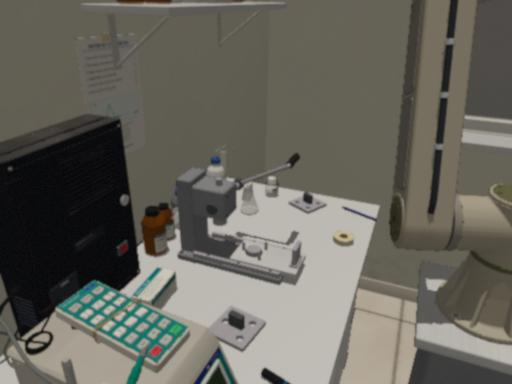

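The scene shows the press mid-table (scene ~232,231; side ~218,255), with the lever at upper right. The flanges are left (scene 204,290) and right (scene 327,202). I'll enlarge the flange crops to tell them apart and compute the press geometry.

```bash
python3 - <<'E'
from h import *
np.set_printoptions(precision=1,suppress=True)
S=cv2.imread("pics/scene0.png");D=cv2.imread("pics/side0.png")
f=lambda im,u,v,w=25:cv2.resize(im[v-w:v+w,u-w:u+w],(390,290),interpolation=cv2.INTER_CUBIC)
cv2.imwrite("pics/crops.png",np.vstack([np.hstack([f(S,204,290),f(S,327,202)]),np.hstack([f(D,236,325,32),f(D,307,202)])]))
for c in("scene","side"):
    P=env.camera_params(c);a,d=env.camera(c);C=cloud(P,d)
    for l,zl,zh in (("flange_a",3,14),("flange_a",36,48),("press",13,22),("press",30,42),("press",210,226),("carriage_handle",84,94)):
        for m in env.masks_of(c,l)[:2]:
            p=C[m["region"]&(d>0)];q=p[(p[:,2]>zl)&(p[:,2]<zh)]
            if len(q)>5:
                (x,y),(w,h),an=cv2.minAreaRect(q[:,:2].astype(np.float32));print(c,l,zl,round(m["confidence"],2),len(q),np.array([x,y,w,h,an]),np.median(q[:,2]))
E
```

```text
scene flange_a 3 0.65 226 [ 536.4 -349.7   92.9  100.1   58.5] 7.965044669792519
scene flange_a 3 0.58 650 [520.1 293.8  96.4  99.8  79.4] 8.430029255645309
scene flange_a 36 0.65 27 [ 535.7 -352.9   16.2   32.9   63.8] 40.61906086603756
scene flange_a 36 0.58 50 [518.5 293.7  16.3  33.   81.4] 41.578164532112964
scene press 13 0.63 592 [613.1  51.8 333.6 126.6   1.7] 16.409550075054767
scene press 30 0.63 1013 [611.   48.1 330.8 124.7   1.2] 34.074698571187014
scene press 210 0.63 485 [679.4   6.1 237.4 126.8  64.9] 218.86022979986672
scene carriage_handle 84 0.66 43 [459.8  46.1  49.6  12.8  89.8] 86.8926761417539
side flange_a 3 0.81 1151 [522.8 294.3  99.6  96.7  79.7] 10.06239968314651
side flange_a 3 0.76 314 [ 541.2 -352.9  103.9  103.2   65. ] 9.538650228420295
side flange_a 36 0.81 120 [523.4 295.   17.2  36.3  83.4] 43.135298083176394
side flange_a 36 0.76 28 [ 539.6 -349.5   14.1   31.3   59.2] 41.03749972479511
side press 13 0.78 1057 [627.6  47.4 321.8 135.8   0.8] 18.10899805072745
side press 30 0.78 1745 [617.6  48.5 338.9 129.    0.9] 35.50879541046311
side press 210 0.78 714 [680.8   7.3 247.8 121.4  64. ] 220.63410534912833
side press 210 0.54 48 [627.2 -43.  123.1  36.3  49.7] 218.00519313240886
side carriage_handle 84 0.77 60 [463.5  48.7  49.3  11.8  89.8] 89.47802649767016
```

View pics/crops.png

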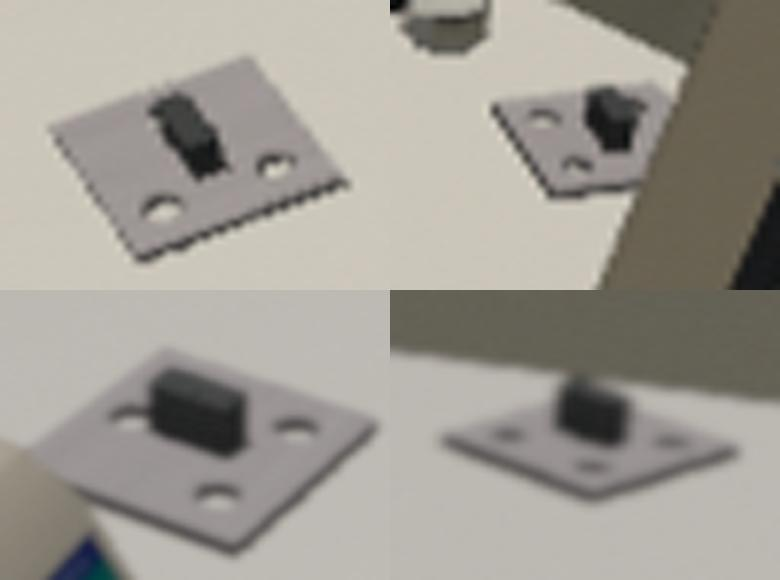

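Crop reading: the left flange (scene 204,290) has a pair of holes at the robot-side edge and one in line with the grip at the far end, so it is flange_a with x axis at about -10° yaw. The right one has four holes and is flange_b. Moving above the left one.

```bash
cat >> h.py <<'E'
import json
def plan(xyz,yaw,n,grip=0):
    "print rows from the measured pose to xyz (mm), tool-x yaw (deg), in n rows"
    o=env.get_obs();M=R.from_rotvec(o["tcp_rot"]).as_matrix();p=np.array(o["eef_pos"])
    y0=np.degrees(np.arctan2(M[1,0],M[0,0]));dy=yaw-y0
    while dy>180: dy-=360
    while dy<-180: dy+=360
    st=(np.array(xyz)-p)/n;rows=[]
    for i in range(n):
        a=np.radians(y0+dy*i/n);c,s=np.cos(a),np.sin(a)
        rows.append([round(float(v),1) for v in (c*st[0]+s*st[1],s*st[0]-c*st[1],-st[2])])
    print("t",round(o["time_s"],2),"p",np.round(p,1),"yaw",round(y0,1),"tilt",round(float(M[2,2]),4),"roll/row",round(-dy/n,2))
    for i in range(0,n,8):print(rows[i:i+8])
def pose():
    o=env.get_obs();M=R.from_rotvec(o["tcp_rot"]).as_matrix()
    print(round(o["time_s"],2),np.round(o["eef_pos"],1),"yaw",round(float(np.degrees(np.arctan2(M[1,0],M[0,0]))),1),"F",np.round(o["force"],1),"w",round(o["gripper_width"],1),"q",np.round(o["q"],2))
E
python3 -c "
from h import *
plan([505,290,260],170,16)"
```

```text
t 1.8 p [ 236.5 -524.2  231.3] yaw 24.3 tilt -1.0 roll/row -9.11
[[36.2, -39.5, -1.8], [42.0, -33.3, -1.8], [46.8, -26.2, -1.8], [50.3, -18.5, -1.8], [52.6, -10.3, -1.8], [53.6, -1.8, -1.8], [53.2, 6.7, -1.8], [51.4, 15.0, -1.8]]
[[48.4, 23.0, -1.8], [44.2, 30.4, -1.8], [38.8, 37.0, -1.8], [32.5, 42.6, -1.8], [25.3, 47.2, -1.8], [17.5, 50.6, -1.8], [9.3, 52.8, -1.8], [0.8, 53.6, -1.8]]
```

```bash
python3 -m handwheel '{"grip":[0,0,0,0,0,0,0,0],"dp":[[36,-39,-2],[42,-33,-2],[47,-26,-2],[50,-18,-2],[53,-10,-2],[54,-2,-2],[53,7,-2],[51,15,-2]],"roll":[-9,-9,-9,-9,-9,-9,-9,-9]}' && python3 -m handwheel '{"grip":[0,0,0,0,0,0,0,0],"dp":[[48,23,-2],[44,30,-2],[39,37,-2],[32,43,-2],[25,47,-2],[17,50,-2],[9,53,-2],[1,54,-2]],"roll":[-9,-9,-9,-9,-9,-9,-9,-9]}'; cat > w.py <<'E'
from h import *
import sys
np.set_printoptions(precision=1,suppress=True)
pose();P,a,d=shot("wrist",sys.argv[1]);C=cloud(P,d)
for m in env.masks_of("wrist","flange_a"):
    p=C[m["region"]&(d>0)]
    for zl,zh in ((4,14),(38,48)):
        q=p[(p[:,2]>zl)&(p[:,2]<zh)]
        if len(q)>20:
            (x,y),(w,h),an=cv2.minAreaRect(q[:,:2].astype(np.float32));print(round(m["confidence"],2),len(q),np.array([x,y,w,h,an]),np.median(q[:,2]))
E
python3 w.py w1
```

```text
time_s: 2.8
eef_pos: [375.0, -117.6, 247.7]
tcp_rot: [2.09, 2.344, 0.0]
force: [1.0, 0.1, 0.5]
gripper_width: 85.3
grip_force: 0.0
time_s: 3.8
eef_pos: [518.7, 285.5, 263.5]
tcp_rot: [0.312, 3.125, 0.0]
force: [0.7, -0.5, -0.1]
gripper_width: 85.2
grip_force: 0.0
3.8 [518.7 285.5 263.5] yaw 168.6 F [ 0.7 -0.5 -0.1] w 85.2 q [ 0.4  0.3  0.2  1.4 -0.   0.6]
0.69 5614 [520.6 292.8  96.1  96.4  80.2] 9.879601605515063
0.69 458 [520.4 292.7  15.7  36.   80.8] 43.589739468229595
```

View pics/w1.png

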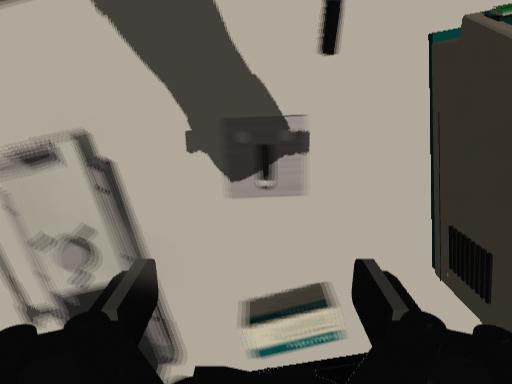

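Wrist view: flange_a at about (265,157), single hole at (265,183) on the far (+x) side as expected; press at lower left. Descending partway, then re-measuring.

```bash
python3 -m handwheel '{"grip":[0,0,0,0],"dp":[[0,0,0],[-1,-8,50],[0,0,50],[0,0,0]],"roll":[-2,0,0,0]}' | grep -v rot;  python3 w.py w2; python3 -c "
from h import *
plan([520.5,292.8,16],170.3,4)"
```

```text
time_s: 4.4
eef_pos: [514.4, 272.9, 159.9]
force: [0.1, -0.2, 0.7]
gripper_width: 85.3
grip_force: 0.0
4.4 [514.4 272.9 159.9] yaw 170.2 F [ 0.1 -0.2  0.7] w 85.3 q [ 0.3  0.4 -0.1  1.2 -0.   0.5]
0.67 9501 [520.8 292.6  96.4  96.8  80.2] 9.942773087599619
0.67 846 [520.6 292.6  15.9  36.3  80.7] 43.615926321036596
t 4.5 p [518.1 274.7 164.8] yaw 170.2 tilt -1.0 roll/row -0.02
[[0.2, 4.6, 37.2], [0.2, 4.6, 37.2], [0.2, 4.6, 37.2], [0.2, 4.6, 37.2]]
```

```bash
python3 -m handwheel '{"grip":[0,0,0,0,0],"dp":[[0,9,35],[0,9,35],[0,0,35],[0,0,0],[0,0,0]],"roll":[0,0,0,0,0]}' | grep -v rot;  python3 -c "
from h import *
plan([520.7,292.6,16],170.4,2)"
```

```text
time_s: 5.12
eef_pos: [522.9, 293.9, 61.2]
force: [-0.6, 0.5, 0.4]
gripper_width: 85.2
grip_force: 0.0
t 5.12 p [522.9 293.9  61.2] yaw 170.3 tilt -1.0 roll/row -0.07
[[1.0, -0.8, 22.6], [1.0, -0.8, 22.6]]
```

```bash
python3 -m handwheel '{"grip":[0,0,0,0.5,1,1,1,1],"dp":[[2,-2,22],[0,0,22],[0,0,0],[0,0,0],[0,0,0],[0,0,0],[0,0,0],[0,0,0]],"roll":[0,0,0,0,0,0,0,0]}' 60 | grep -v rot;  python3 -c "
from h import *
pose()"
```

```text
time_s: 6.12
eef_pos: [519.0, 291.9, 14.9]
force: [-0.7, -0.0, 4.0]
gripper_width: 15.3
grip_force: 59.6
6.12 [519.  291.9  14.9] yaw 170.3 F [-0.7 -0.   4. ] w 15.3 q [ 0.38  0.5  -0.23  0.84  0.    0.55]
```

```bash
python3 -m handwheel '{"grip":[1,1,1,1,1,1,1],"dp":[[0,0,-40],[0,0,-50],[0,0,-50],[0,-50,0],[0,-50,0],[0,0,0],[0,0,0]],"roll":[0,0,0,-5,-5,0,0]}' | grep -v rot; cat > st.py <<'E'
from h import *
import sys
np.set_printoptions(precision=1,suppress=True)
pose();P,a,d=shot("wrist",sys.argv[1]);C=cloud(P,d)
m=((d>0)&(C[...,2]>53)&(C[...,2]<66)&(C[...,1]<110)&(C[...,1]>0)&(C[...,0]>530)&(C[...,0]<640)).astype(np.uint8)
n,L,s,c=cv2.connectedComponentsWithStats(m)
for i in range(1,n):
    if s[i,4]>8: print(s[i,4],np.median(C[L==i],0),c[i])
for k in env.mark_of("wrist","stud_seat")[:2]:print("seat",k["confidence"],ray("wrist",k["location"],36,P))
for k in env.mark_of("wrist","carriage_handle")[:1]:print("handle",k["confidence"],ray("wrist",k["location"],90,P))
E
python3 st.py w3
```

```text
time_s: 7.0
eef_pos: [505.9, 192.6, 153.9]
force: [-0.3, 0.3, -2.7]
gripper_width: 15.0
grip_force: 59.5
7.0 [505.9 192.6 153.9] yaw -179.8 F [-0.3  0.3 -2.7] w 15.0 q [ 0.2  0.3 -0.2  1.1  0.   0.2]
144 [553.9  21.1  58.3] [ 34.8 257.1]
124 [552.9  73.1  58.6] [100.5 256.7]
121 [609.1  47.4  57.9] [ 79.2 316.3]
seat 0.74 [580.3  45.6  36. ]
handle 0.8 [459.6  44.8  90. ]
```

View pics/w3.png

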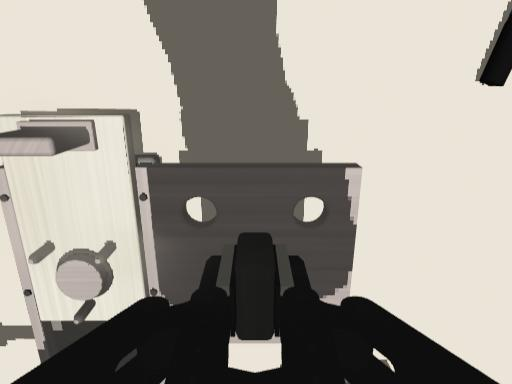

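Wrist view: studs at about (42,252), (107,252), (85,311) around the button (84,272), and the held flange with its pair of holes at (201,209), (308,209). I'll measure hole and stud positions with this same camera.

```bash
python3 - <<'E'
from h import *
np.set_printoptions(precision=1,suppress=True)
pose();P,a,d=shot("wrist","w4");C=cloud(P,d)
b=(C[...,0]>530)&(C[...,0]<640)&(C[...,1]<110)&(C[...,1]>0)&(d>0)
for zl in (56,59,60.5):
    m=(b&(C[...,2]>zl)&(C[...,2]<66)).astype(np.uint8)
    n,L,s,c=cv2.connectedComponentsWithStats(m)
    for i in range(1,n):
        if s[i,4]>5: print(zl,s[i,4],C[L==i].mean(0),C[L==i][:,2].max(),c[i])
btn=b&(C[...,2]>46)&(C[...,2]<50.5);q=C[btn];print("button",len(q),cv2.minEnclosingCircle(q[:,:2].astype(np.float32)),np.median(q[:,2]))
# flange top surface & holes
f=(d>0)&(C[...,2]>138)&(C[...,2]<156);f[:, :130]=0;f[:,370:]=0
print("flange z",np.median(C[f][:,2]),f.sum())
g=(~f[150:290,150:355]).astype(np.uint8)
n,L,s,c=cv2.connectedComponentsWithStats(g)
zt=np.median(C[f][:,2])
for i in range(1,n):
    if 100<s[i,4]<2000:print("hole",s[i],c[i]+[150,150],ray("wrist",(c[i][1]+150,c[i][0]+150),zt,P))
E
```

```text
7.15 [506.  193.5 153.9] yaw -179.7 F [ 0.2 -0.5 -2.3] w 15.2 q [ 0.2  0.3 -0.2  1.1  0.   0.2]
56 110 [554.3  20.6  59.2] 62.95041441637247 [ 32.2 257.4]
56 99 [553.6  72.4  59.5] 63.649642709506594 [ 98.1 257.2]
56 94 [609.7  46.8  59.2] 62.68650538893337 [ 76.7 317.1]
59 55 [554.5  20.   60.8] 62.95041441637247 [ 30.1 258.7]
59 54 [553.9  72.   60.9] 63.649642709506594 [ 96.9 258.4]
59 49 [610.1  46.5  60.8] 62.68650538893337 [ 75.4 318.8]
60.5 36 [554.9  19.9  61.4] 62.95041441637247 [ 29.6 259.5]
60.5 32 [554.3  71.8  61.7] 63.649642709506594 [ 96.3 259.3]
60.5 28 [610.5  46.2  61.6] 62.68650538893337 [ 74.6 319.8]
button 1647 ((575.970703125, 46.16010284423828), 37.6701774597168) 47.73121704316378
flange z 149.01765414192693 20964
hole [ 36  46  31  25 572] [200.6 208.4] [479.8 169.  149. ]
hole [143  47  31  24 573] [308.3 208.5] [479.5 218.9 149. ]
hole [  0  49  10  91 460] [152.7 257.5] [505.4 144.6 149. ]
hole [200  98   5  42 111] [352.9 274. ] [513.9 243.  149. ]
```

```bash
python3 -c "
from h import *
print(np.array(env.camera_params('wrist')['cam_to_world'])[:3,3])
plan([579.5,46.7,110],180.7,5)"
```

```text
[425.77837134 193.40313456 296.64693897]
t 7.2 p [506.  193.5 153.9] yaw -179.6 tilt -1.0 roll/row -0.07
[[-14.5, -29.5, 8.8], [-14.5, -29.5, 8.8], [-14.5, -29.5, 8.8], [-14.4, -29.5, 8.8], [-14.4, -29.5, 8.8]]
```

```bash
python3 -m handwheel '{"grip":[1,1,1,1,1,1,1,1],"dp":[[-14,-30,0],[-15,-29,0],[-15,-29,0],[-15,-29,0],[-15,-30,20],[0,0,24],[0,0,20],[0,0,0]],"roll":[0,0,0,0,-0.3,0,0,0]}' | grep -v rot; python3 - <<'E'
from h import *
import time
pose();P,a,d=shot("wrist","w5");P2,a2,d2=shot("side","s5")
cv2.imwrite("pics/c5.png",np.hstack([cv2.resize(a[150:330,110:400],(480,298)),cv2.resize(a2[200:290,190:320],(320,298))])[:,:,::-1])
E
```

```text
time_s: 8.2
eef_pos: [579.3, 46.6, 88.3]
force: [-0.7, 0.3, -1.8]
gripper_width: 15.2
grip_force: 59.6
8.2 [579.3  46.6  88.3] yaw -179.4 F [-0.7  0.3 -1.8] w 15.2 q [-0.06  0.41 -0.18  0.99 -0.   -0.07]
```

View pics/c5.png

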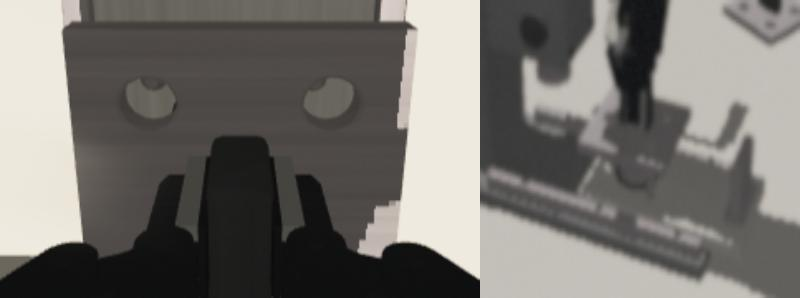

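```bash
python3 - <<'E'
from h import *
np.set_printoptions(precision=1,suppress=True)
pose();P=env.camera_params("wrist");a,d=env.camera("wrist");C=cloud(P,d)
print(np.array(P["cam_to_world"])[:3,3])
for n,(u0,u1) in dict(L=(180,225),R=(285,335)).items():
    s=np.s_[188:230,u0:u1];c=C[s];z=c[...,2]
    m=(z>52)&(z<66);print(n,"tip",m.sum(),c[m].mean(0) if m.any() else 0,c[m].min(0),c[m].max(0))
    h=(d[s]>0)&(z<66);v,u=np.nonzero(h);u=u+u0;v=v+188;print("hole",h.sum(),u.min(),u.max(),v.min(),v.max(),ray("wrist",(v.mean(),u.mean()),77.5,P))
    q=c[(z>80)&(z<87)];print("top z",np.median(q[:,2]))
E
```

```text
8.3 [581.   46.5  90.5] yaw -179.4 F [-0.  0. -2.] w 15.2 q [-0.1  0.4 -0.2  1.  -0.  -0.1]
[500.7  46.1 233.2]
L tip 12 [558.2  18.7  59.7] [557.   16.8  57.5] [559.2  20.5  62.3]
hole 569 186 216 197 220 [557.9  20.6  77.5]
top z 85.42506166596928Traceback (most recent call last):
  File "<stdin>", line 7, in <module>
    return umr_minimum(a, axis, None, out, keepdims, initial, where)
ValueError: zero-size array to reduction operation minimum which has no identity
```

```bash
python3 -m handwheel '{"grip":[1,1,1,1,1],"dp":[[3,-1,0],[0,0,8],[0,0,6],[0,0,0],[0,0,0]],"roll":[0,0,0,0,0]}' | grep -v rot; python3 - <<'E'
from h import *
np.set_printoptions(precision=1,suppress=True)
pose();P,a,d=shot("wrist","w6");C=cloud(P,d)
for n,(u0,u1) in dict(L=(175,225),R=(285,335)).items():
    s=np.s_[185:232,u0:u1];c=C[s];z=c[...,2]
    m=(z>50)&(z<64.5)
    if m.any():print(n,"tip",m.sum(),c[m].mean(0),c[m].min(0),c[m].max(0))
cv2.imwrite("pics/c6.png",cv2.resize(a[170:250,160:350],(780,328),interpolation=cv2.INTER_CUBIC)[:,:,::-1])
E
```

```text
time_s: 8.98
eef_pos: [577.7, 44.9, 76.2]
force: [0.2, 0.6, -2.0]
gripper_width: 15.1
grip_force: 59.7
8.97 [577.7  44.9  76.2] yaw -179.4 F [ 0.2  0.6 -2. ] w 15.1 q [-0.1  0.4 -0.2  0.9 -0.  -0.1]
L tip 340 [555.7  18.7  60.3] [550.7  11.2  52. ] [562.5  25.6  64.5]
R tip 328 [555.2  71.5  60.4] [550.   64.8  50.4] [561.7  79.4  64.4]
```

View pics/c6.png

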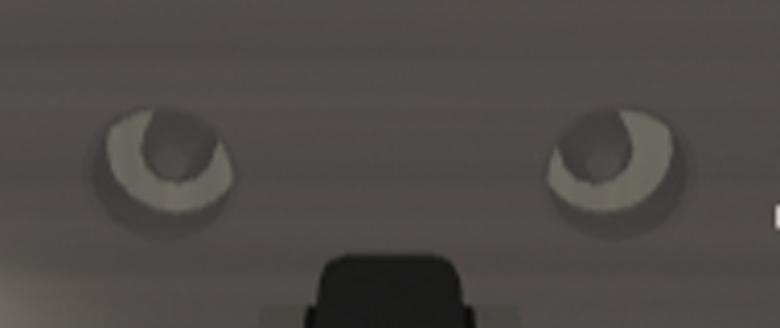

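Both stud tips stand well inside the holes (crop 175,155 and 600,155), so I'm lowering.

```bash
python3 -m handwheel '{"grip":[1,1,1,1,1],"dp":[[0,0,5],[0,0,5],[0,0,3],[0,0,0],[0,0,0]],"roll":[0,0,0,0,0]}' | grep -v rot
```

```text
time_s: 9.65
eef_pos: [577.7, 44.9, 63.2]
force: [0.1, 0.8, -3.1]
gripper_width: 14.9
grip_force: 59.9
```

```bash
python3 -m handwheel '{"grip":[1,1,0.7,0,0,0,0],"dp":[[0,0,1],[0,0,0],[0,0,0],[0,0,0],[0,0,0],[0,0,-30],[0,0,-40]],"roll":[0,0,0,0,0,0,0]}' | grep -v rot; python3 - <<'E'
from h import *
np.set_printoptions(precision=1,suppress=True)
pose();P,a,d=shot("wrist","w7");C=cloud(P,d)
p=C[(d>0)&(C[...,2]>54)&(C[...,2]<61)&(abs(C[...,0]-580)<80)&(abs(C[...,1]-47)<80)]
print(cv2.minAreaRect(p[:,:2].astype(np.float32)),np.percentile(p[:,2],[5,50,95]))
A=np.c_[p[:,:2],np.ones(len(p))];print(np.linalg.lstsq(A,p[:,2],rcond=None)[0])
for k in env.mark_of("wrist","carriage_handle")[:1]:print("handle",k["confidence"],ray("wrist",k["location"],90,P))
E
```

```text
time_s: 10.52
eef_pos: [576.7, 45.0, 131.8]
force: [1.2, -0.1, 0.4]
gripper_width: 85.3
grip_force: 0.0
10.53 [576.7  45.  131.8] yaw -179.4 F [ 1.2 -0.1  0.4] w 85.3 q [-0.1  0.4 -0.1  1.1 -0.  -0.1]
((580.0838012695312, 45.655094146728516), (97.06511688232422, 96.39505767822266), 0.6301558613777161) [56.8 57.9 59. ]
[ 0.   0.  57.1]
handle 0.62 [462.   43.3  90. ]
```

Seated: flange top at 58 mm, flat, yaw 0.6°. Next the fingers close and go in front of the handle.

```bash
python3 -m handwheel '{"grip":[1,1,1,1,1,1,1],"dp":[[50,0,0],[53,0,0],[53,0,0],[0,0,0],[0,0,30],[0,0,32],[0,0,0]],"roll":[0,0,0,0,0,0,0]}' | grep -v rot; python3 -m handwheel '{"grip":[1,1,1,1],"dp":[[-10,0,0],[-10,0,0],[-10,0,0],[-10,0,0]],"roll":[0,0,0,0]}' | grep -v rot
```

```text
time_s: 11.5
eef_pos: [420.5, 43.4, 68.5]
force: [-0.3, -0.0, 0.6]
gripper_width: 0.1
grip_force: 0.0
time_s: 12.0
eef_pos: [462.4, 43.7, 70.6]
force: [-2.3, -0.2, 1.8]
gripper_width: 0.3
grip_force: 1.2
```

```bash
python3 -m handwheel '{"grip":[1,1,1,1,1,1,1,1],"dp":[[-10,0,0],[-13,0,0],[-15,0,0],[-15,0,0],[-15,0,0],[-12,0,0],[-9,0,0],[-6,0,0]],"roll":[0,0,0,0,0,0,0,0]}' | grep -v rot;python3 -m handwheel '{"grip":[1,1,1],"dp":[[-3,0,0],[-3,0,0],[0,0,0]],"roll":[0,0,0]}' | grep -v rot
```

```text
time_s: 13.0
eef_pos: [546.8, 44.8, 68.9]
force: [-35.8, -3.0, 24.2]
gripper_width: 0.2
grip_force: 18.1
time_s: 13.38
eef_pos: [546.7, 44.9, 68.6]
force: [-41.5, -3.1, 31.0]
gripper_width: 0.1
grip_force: 21.4
```

```bash
python3 -m handwheel '{"grip":[1,1,1,1],"dp":[[6,0,0],[15,0,0],[15,0,0],[0,0,0]],"roll":[0,0,0,0]}' | grep -v rot; python3 - <<'E'
from h import *
np.set_printoptions(precision=1,suppress=True)
pose();A=[]
for c in ("scene","side"):
    P,a,d=shot(c,c+"8");C=cloud(P,d);A.append(a)
    q=C[(d>0)&(C[...,2]>82)&(C[...,2]<94)&(C[...,0]>480)&(C[...,0]<640)&(abs(C[...,1]-47)<35)]
    q=q[q[:,2]<93];print(len(q),cv2.minAreaRect(q[:,:2].astype(np.float32)))
    for k in env.mark_of(c,"carriage_handle")[:1]:print("handle",k["confidence"],ray(c,k["location"],90,P))
cv2.imwrite("pics/c8.png",np.hstack([cv2.resize(A[0][160:290,170:340],(390,298)),cv2.resize(A[1][140:290,170:340],(390,298))])[:,:,::-1])
E
```

```text
time_s: 13.88
eef_pos: [526.9, 44.6, 70.4]
force: [1.2, -0.9, 0.3]
gripper_width: 0.1
grip_force: 0.0
13.88 [526.9  44.6  70.4] yaw -179.4 F [ 1.2 -0.9  0.3] w 0.1 q [-0.1  0.3 -0.3  0.9  0.  -0.1]
21 ((537.7797241210938, 50.99253463745117), (50.93975830078125, 30.61066246032715), 16.312057495117188)
handle 0.61 [558.8  42.4  90. ]
94 ((544.3010864257812, 48.980987548828125), (52.25148010253906, 47.300777435302734), 0.9009223580360413)
handle 0.69 [573.   38.3  90. ]
```

View pics/c8.png

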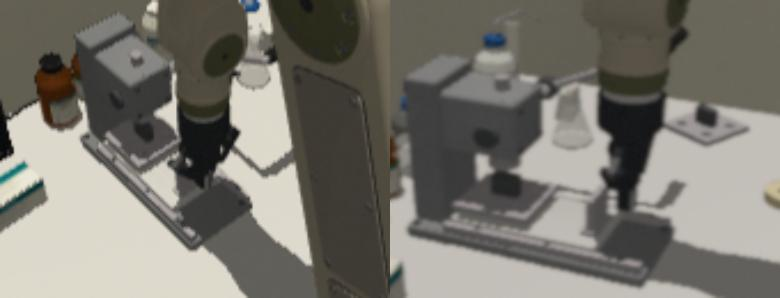

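The side crop shows the flange and its grip close under the ram foot (505,185), but the handle is hidden by the gripper. I'll measure how far in it is.

```bash
python3 - <<'E'
from h import *
np.set_printoptions(precision=1,suppress=True)
for c in ("side","scene","wrist"):
    P,a,d=shot(c,c+"9");C=cloud(P,d)
    b=(d>0)&(C[...,0]>600)&(C[...,0]<760)&(abs(C[...,1]-47)<52)
    for z in((54,62),(84,94)):
        q=C[b&(C[...,2]>z[0])&(C[...,2]<z[1])]
        if len(q)>5:print(c,z,len(q),np.percentile(q[:,0],[1,5,50,95,99]),np.percentile(q[:,1],[2,50,98]))
    q=C[(d>0)&(C[...,2]>80)&(C[...,2]<93)&(C[...,0]>555)&(C[...,0]<600)&(abs(C[...,1]-47)<40)]
    if len(q)>5:print(c,"handle",len(q),np.percentile(q[:,0],[2,50,98]))
E
```

```text
side (54, 62) 580 [635.3 637.8 676.5 745.8 752.1] [ 3.2 63.8 97.1]
side (84, 94) 126 [665.6 667.2 698.7 754.  758.9] [15.4 54.7 94.4]
side handle 64 [558.6 562.5 570.2]
scene (54, 62) 317 [631.1 634.7 671.9 729.8 744.3] [ 2.5 60.2 96.5]
scene (84, 94) 37 [660.1 661.2 686.5 747.3 756.4] [41.7 56.1 92.9]
scene handle 6 [555.4 558.9 567.1]
wrist handle 287 [556.1 560.  567.4]
```

```bash
python3 - <<'E'
from h import *
np.set_printoptions(precision=1,suppress=True)
for c in ("side","scene","wrist"):
    P=env.camera_params(c);a,d=env.camera(c);C=cloud(P,d)
    b=(d>0)&(C[...,0]>590)&(C[...,0]<800)
    Y=C[...,1]
    for n,z,y in(("head",(145,205),(12,82)),("headtop",(215,227),(-5,100)),("ram",(107,132),(20,75)),("plate",(34,38),(0,100)),("blk",(62,90),(20,70))):
        q=C[b&(C[...,2]>z[0])&(C[...,2]<z[1])&(Y>y[0])&(Y<y[1])]
        if len(q)>9:print(c,n,len(q),"x",np.percentile(q[:,0],[1,5,50,95,99]),"y",np.percentile(q[:,1],[1,50,99]))
a=cv2.imread("pics/side9.png");w=cv2.imread("pics/wrist9.png")
cv2.imwrite("pics/c10.png",np.hstack([cv2.resize(a[150:280,170:320],(400,347),interpolation=cv2.INTER_CUBIC),cv2.resize(w,(400,347))]))
E
```

```text
side head 228 x [648.2 648.8 650.4 651.8 652.4] y [13.3 48.9 81.1]
side headtop 574 x [650.4 653.  706.3 768.5 783.5] y [13.2 65.1 95.1]
side ram 98 x [665.6 667.4 686.3 746.1 746.3] y [43.4 60.7 72.7]
side plate 500 x [590.9 594.5 627.5 730.8 771.7] y [ 1.4 72.8 98.8]
side blk 205 x [665.2 666.  692.4 746.4 747.2] y [22.8 55.  69.6]
scene head 199 x [643.6 645.  647.2 649.9 651.1] y [13.  47.4 81.1]
scene headtop 436 x [646.5 650.6 699.4 744.  765.8] y [ 9.2 53.1 93.5]
scene ram 14 x [660.9 661.1 666.9 693.8 731.4] y [35.5 51.2 73.3]
scene plate 103 x [591.1 592.1 623.4 742.8 767. ] y [16.8 75.2 98.3]
scene blk 73 x [661.  662.5 677.  742.2 743.2] y [40.  54.9 68.9]
wrist plate 112 x [619.1 619.5 622.7 625.5 626. ] y [41.2 46.2 51.1]
```

View pics/c10.png

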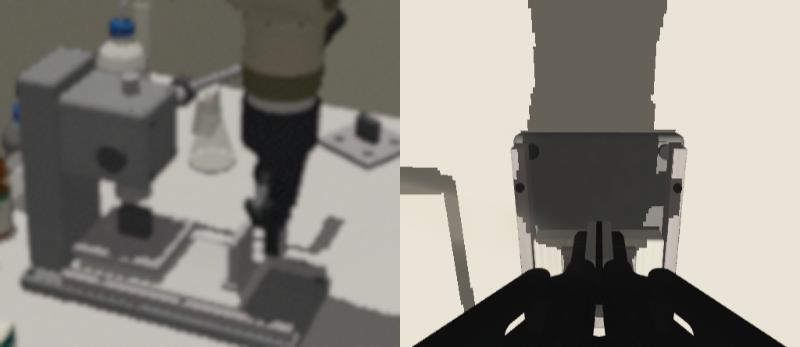

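The ram axis comes out near x=684 (head front 648 plus 35) and the grip block centre near 682, so with 40 N at the stop the plate is fully in; it started about 12 mm in. Now over to the lever.

```bash
python3 -m handwheel '{"grip":[1,1,1,1,1,1],"dp":[[20,0,-20],[0,0,-55],[0,0,-60],[0,0,-60],[0,0,-55],[0,0,-10]],"roll":[0,0,0,0,0,0]}' | grep -E "eef|force:"; python3 -m handwheel '{"grip":[1,1,1,1,1,1],"dp":[[0,-40,0],[0,-45,0],[0,-45,0],[0,-35,0],[0,0,0],[0,0,0]],"roll":[0,0,0,0,0,0]}' | grep -E "eef|force:"; python3 - <<'E'
from h import *
np.set_printoptions(precision=1,suppress=True)
pose();P,a,d=shot("wrist","w11");C=cloud(P,d)
for z in((255,270),(240,270)):
    q=C[(d>0)&(C[...,2]>z[0])&(C[...,2]<z[1])&(C[...,0]>480)&(C[...,1]<-60)&(C[...,1]>-180)]
    if len(q)>9:print(len(q),cv2.minAreaRect(q[:,:2].astype(np.float32)),q[:,2].max(),q[q[:,2]>q[:,2].max()-3].mean(0))
for k in env.mark_of("wrist","lever_grip")[:2]:print(k["confidence"],k["location"],ray("wrist",k["location"],252,P))
E
```

```text
eef_pos: [508.4, 44.1, 334.6]
force: [-0.0, 0.2, -0.1]
grip_force: 0.0
eef_pos: [508.1, -120.4, 329.4]
force: [-0.1, 0.2, -0.3]
grip_force: 0.0
15.88 [ 508.1 -120.4  329.4] yaw -179.4 F [-0.1  0.2 -0.3] w 0.2 q [-0.4  0.2  0.1  1.5  0.  -0.4]
2572 ((533.7071533203125, -119.74794006347656), (20.41904067993164, 89.19822692871094), 0.6297627687454224) 263.78551614263034 [ 533.4 -127.1  261.8]
3414 ((536.1065063476562, -117.04057312011719), (95.1951904296875, 40.7733268737793), 73.4495620727539) 263.78551614263034 [ 533.4 -127.1  261.8]
0.89 [241.1, 253.2] [ 532.9 -120.2  252. ]
```

View pics/w11.png

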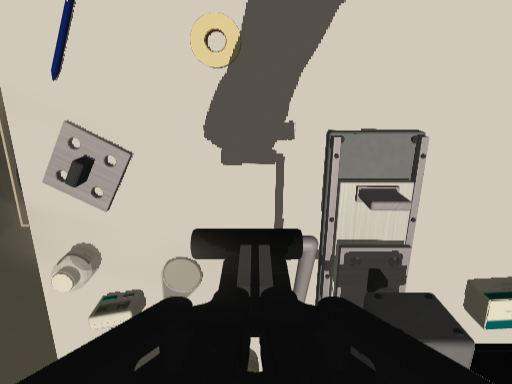

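Wrist view: lever grip bar at (246,243), right under the fingertips; from depth it is at x=533.5, y≈-122, top 263, so the pivot is at x≈683. I'll touch down, then follow the arc.

```bash
python3 -m handwheel '{"grip":[1,1,1,1],"dp":[[-15,-1,30],[-10,0,28],[0,0,4],[0,0,0]],"roll":[0,0,0,0]}' | grep -E "eef|force:"; python3 -m handwheel '{"grip":[1,1,1,1,1,1],"dp":[[5,0,11],[5,0,12],[4,0,12],[3,0,12],[2,0,13],[1,0,13]],"roll":[0,0,0,0,0,0]}' | grep -E "eef|force:"
```

```text
eef_pos: [533.2, -120.8, 268.8]
force: [0.8, -1.1, -0.8]
grip_force: 0.0
eef_pos: [513.2, -121.8, 194.5]
force: [-4.0, -0.1, 4.5]
grip_force: 2.4
```

```bash
python3 -m handwheel '{"grip":[1,1,1,1,1,1,1,1],"dp":[[0,0,13],[0,0,13],[-1,0,13],[-2,0,12],[-3,0,12],[-4,0,11],[-3,0,9],[0,0,5]],"roll":[0,0,0,0,0,0,0,0]}' | grep -E "eef|force:"
```

```text
eef_pos: [526.1, -121.8, 111.3]
force: [-21.9, 5.4, 57.4]
grip_force: 28.7
```

```bash
python3 -m handwheel '{"grip":[1,1,1,1,1,1,1,1],"dp":[[0,0,0],[0,0,-3],[2,0,-6],[3,0,-8],[3,0,-8],[2,0,-8],[2,0,-8],[1,0,-8]],"roll":[0,0,0,0,0,0,0,0]}' | grep -E "eef|force:"; python3 -m handwheel '{"grip":[1,1,1],"dp":[[0,0,-8],[0,0,-8],[0,0,-8]],"roll":[0,0,0]}' | grep -E "eef|force:"
```

```text
eef_pos: [515.9, -121.8, 157.0]
force: [3.0, 1.3, 5.5]
grip_force: 3.0
eef_pos: [515.7, -121.8, 180.8]
force: [3.1, 0.4, 4.2]
grip_force: 2.3
```

```bash
python3 -m handwheel '{"grip":[1,1,1,1,1,1,1,1],"dp":[[1,0,-8],[0,0,-8],[0,0,-8],[-1,0,-8],[-2,0,-8],[-2,0,-8],[-3,0,-8],[-3,0,-7]],"roll":[0,0,0,0,0,0,0,0]}' | grep -E "eef|force:"; python3 -m handwheel '{"grip":[1,1,1,1,1,1],"dp":[[-4,0,-6],[-3,0,-6],[-2,0,-5],[-1,0,-4],[0,0,-2],[0,0,0]],"roll":[0,0,0,0,0,0]}' | grep -E "eef|force:"
```

```text
eef_pos: [523.3, -121.6, 243.6]
force: [0.2, -0.0, 1.6]
grip_force: 0.9
eef_pos: [533.4, -121.4, 266.1]
force: [0.9, 0.4, -0.5]
grip_force: 0.0
```

```bash
python3 -m handwheel '{"grip":[1,1,1,1,1,1,1,1],"dp":[[0,0,-30],[0,0,-20],[0,40,0],[0,45,0],[0,45,0],[0,38,0],[0,0,0],[0,0,0]],"roll":[0,0,0,0,0,0,0,0]}' | grep -E "eef|force:"; python3 - <<'E'
from h import *
np.set_printoptions(precision=1,suppress=True)
pose()
for c in("wrist","side"):
    P,a,d=shot(c,c+"12");C=cloud(P,d);X=C[...,0];Y=C[...,1];Z=C[...,2]
    q=C[(d>0)&(Z>84)&(Z<95)&(X>500)&(X<620)&(abs(Y-47)<40)]
    if len(q)>9:print(c,"handle",len(q),cv2.minAreaRect(q[:,:2].astype(np.float32)))
    q=C[(d>0)&(Z>50)&(Z<62)&(X>600)&(X<760)&(abs(Y-47)<50)]
    if len(q)>9:print("flange",np.percentile(q[:,0],[1,5]),np.median(q[:,2]))
    for k in env.mark_of(c,"lever_grip")[:1]:print("grip",k["confidence"],ray(c,k["location"],252,P))
E
```

```text
eef_pos: [531.7, 46.3, 316.1]
force: [0.4, -0.4, 0.4]
grip_force: 0.0
22.35 [531.7  46.3 316.1] yaw -179.4 F [ 0.4 -0.4  0.4] w -0.2 q [-0.1  0.2  0.1  1.5 -0.  -0.1]
wrist handle 438 ((561.1934204101562, 45.14137649536133), (11.077067375183105, 49.404178619384766), 0.6396282911300659)
flange [632.2 633.6] 50.503267600240065
side handle 59 ((564.9462280273438, 48.546470642089844), (12.92718505859375, 49.87116241455078), 1.723292350769043)
flange [636.4 639.8] 51.54760925307551
grip 0.71 [ 551.3 -144.7  252. ]
```

```bash
python3 -m handwheel '{"grip":[1,1,1,1,1],"dp":[[-30,0,0],[-30,0,0],[0,0,45],[0,0,45],[0,0,0]],"roll":[0,0,0,0,0]}' | grep -E "eef|force:"; python3 -m handwheel '{"grip":[1,1,1,1,1,1],"dp":[[0,0,40],[0,0,40],[0,0,30],[0,0,25],[0,0,20],[0,0,0]],"roll":[0,0,0,0,0,0]}' | grep -E "eef|force:"
```

```text
eef_pos: [589.0, 46.3, 222.3]
force: [0.1, -0.3, 0.7]
grip_force: 0.0
eef_pos: [592.2, 46.6, 72.0]
force: [-0.6, 0.6, 0.8]
grip_force: 0.0
```

```bash
python3 -m handwheel '{"grip":[1,1,1,1,1,1,1,1],"dp":[[6,0,0],[6,0,0],[7,0,0],[8,0,0],[10,0,0],[11,0,0],[11,0,0],[11,0,0]],"roll":[0,0,0,0,0,0,0,0]}' | grep -E "eef|force:"; python3 -m handwheel '{"grip":[1,1,1,1,1,1],"dp":[[11,0,0],[11,0,0],[10,0,0],[8,0,0],[6,0,0],[4,0,0]],"roll":[0,0,0,0,0,0]}' | grep -E "eef|force:"
```

```text
eef_pos: [520.8, 46.4, 71.2]
force: [1.4, 0.1, 1.8]
grip_force: 1.3
eef_pos: [471.3, 45.9, 71.1]
force: [2.1, 1.8, -0.4]
grip_force: 1.1
```

```bash
python3 -m handwheel '{"grip":[1,1,1,1],"dp":[[4,0,0],[4,0,0],[4,0,0],[0,0,0]],"roll":[0,0,0,0]}' | grep -E "eef|force:"
```

```text
eef_pos: [465.8, 45.5, 72.2]
force: [16.0, 1.6, -10.4]
grip_force: 7.9
```

```bash
python3 -m handwheel '{"grip":[1,1,1,1,1,1],"dp":[[3,0,0],[-8,0,0],[-9,0,0],[0,0,-20],[0,0,-50],[0,0,-50]],"roll":[0,0,0,0,0,0]}' | grep -E "eef|force:"; python3 -m handwheel '{"grip":[1,1,1,1,1],"dp":[[0,0,-40],[30,0,-30],[0,0,0],[0,0,0],[0,0,0]],"roll":[0,0,0,0,0]}' | grep -E "eef|force:"; python3 - <<'E'
from h import *
np.set_printoptions(precision=1,suppress=True)
pose()
for c in("wrist","side"):
    P,a,d=shot(c,c+"13");C=cloud(P,d);X=C[...,0];Y=C[...,1];Z=C[...,2]
    q=C[(d>0)&(Z>84)&(Z<95)&(X>420)&(X<500)&(abs(Y-47)<40)]
    if len(q)>9:print(c,"handle",len(q),cv2.minAreaRect(q[:,:2].astype(np.float32)))
    q=C[(d>0)&(Z>47)&(Z<58.5)&(X>500)&(X<630)&(abs(Y-47)<56)]
    if len(q)>9:print("flange",cv2.minAreaRect(q[:,:2].astype(np.float32)),np.percentile(q[:,2],[5,50,95]),np.linalg.lstsq(np.c_[q[:,:2]-[570,47],np.ones(len(q))],q[:,2],rcond=None)[0]*[100,100,1])
    q=C[(d>0)&(Z>240)&(Z<275)&(X>490)&(X<560)&(Y<-70)&(Y>-170)]
    if len(q)>9:print("lever",len(q),cv2.minAreaRect(q[:,:2].astype(np.float32)),np.percentile(q[:,2],[50,99]))
S=cv2.imread("pics/side13.png");cv2.imwrite("pics/c13.png",cv2.resize(S[130:300,160:350],(780,590)))
E
```

```text
eef_pos: [472.3, 45.8, 191.7]
force: [0.9, -0.5, 0.6]
grip_force: 0.0
eef_pos: [443.4, 45.5, 259.9]
force: [0.4, -0.3, -0.6]
grip_force: 0.0
27.55 [443.4  45.5 259.9] yaw -179.4 F [ 0.4 -0.3 -0.6] w -0.2 q [-0.1  0.1 -0.2  1.3 -0.  -0.1]
wrist handle 655 ((446.7550354003906, 44.63898468017578), (11.781455039978027, 49.226722717285156), 0.9808940291404724)
flange ((557.7340087890625, 45.746429443359375), (81.76952362060547, 96.30937194824219), 0.8719924092292786) [48.3 49.6 51.1] [ 0.1  0.1 49.8]
lever 199 ((524.3601684570312, -93.56532287597656), (15.405967712402344, 5.019669532775879), 81.5238265991211) [249.7 253.7]
side handle 58 ((449.8622741699219, 46.65692901611328), (11.150097846984863, 45.44540023803711), 0.7927718758583069)
flange ((568.5579223632812, 47.89221954345703), (97.24171447753906, 101.64388275146484), 0.382762610912323) [47.6 49.9 55.3] [ 0.  -0.3 50.3]
lever 154 ((536.321044921875, -114.8085708618164), (91.26841735839844, 30.444564819335938), 78.60498809814453) [256.7 263.6]
```

View pics/c13.png

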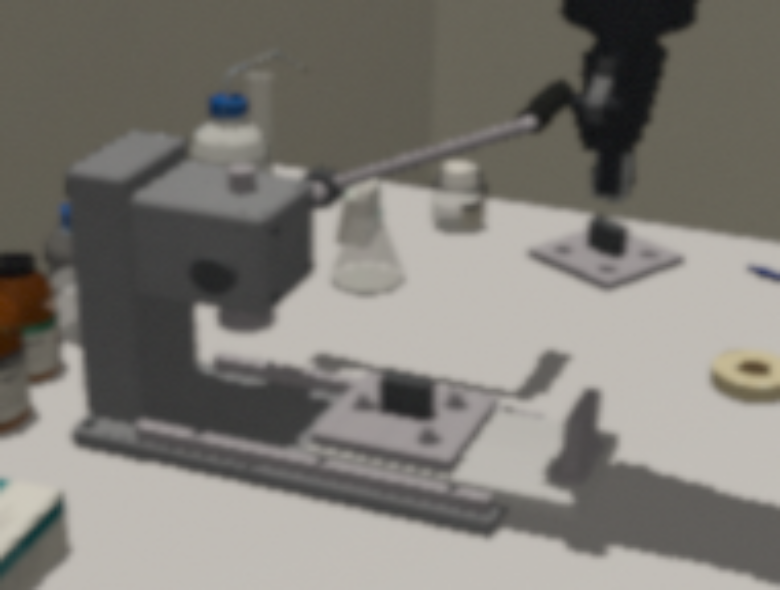

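The picture shows the plate out, the flange on its studs (400,415) with its top at 50 mm (seal pressed about 8 mm), and the lever up (545,105). The robot is clear.

```bash
python3 -c "
from rig import env
print(env.sign_off())"
```

```text
the job is handed in; nothing more can be done
None
```

I handed the job in after about 28 s on the robot clock. By camera, the three-hole flange sits flat on the studs, the seal is pressed in about 8 mm, the lever was eased fully up and the plate is fully out. The hand-in gave no verdict.

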